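Hang the brass check weight on the load-cell hook inside its draught shield

ROBOT

A 7-joint arm with a two-finger parallel gripper is mounted at the origin on a cart in front of the work surface, level with it; the furniture and walls round the work are solid. World frame = base frame: x ahead of the robot, y to its left, z up, the work surface at z = 0. Lengths are in m, angles in degrees, forces in N, time in s.
With the tool pointing down it reaches from about 0.425 to 0.875 m from the base axis. Payload 4.7 kg.
Tool frame: the origin (TCP) lies at the centre of the arm's flange, where the gripper is bolted on; the fingertips stand 182 mm ahead of it and the grasp point (between the pads) lies 164 mm ahead of it; z points along the fingers, x is the direction in which the jaws open and shut, and the axes are right-handed (so a half turn about z gives the same grasp; the last joint's range is limited). The gripper opens to 87 mm and grips with 3 to 60 N. Pads are 19 mm wide; open, the fingers measure 117 mm over their backs; the gripper's body (75 mm by 190 mm) begins 51 mm behind the grasp point.
Start: joints at [70.938, 18.392, -4.016, 83.108, 1.295, 78.541, -3.26], TCP at [0.221, -0.611, 0.405] pointing down, gripper open.
Joint ranges: [-163.93, 163.93], [-17.29, 119.83], [-79.2, 71.16], [3.27, 140.29], [-89.18, 269.18], [5.43, 117.66], [-154.24, 154.24]. Speed limits (degrees/s): [147.25, 147.25, 180, 180, 180, 180, 180].

INTERFACE

Orientations are given as [roll, pitch, yaw] about the fixed x, y, z axes, in that order (R = Rz(yaw) Ry(pitch) Rx(roll)).
In Python, from cell import env gives the robot as it stands. The module is installed in compiled form; this text tells all that it offers.
- The arm moves only by the tool carry_out, never from a script. Its argument "increments" is a list of rows, each a list of 5 numbers: the shift along the world's x, y, z in m, then the turn about the world's z in degrees, then the gripper's target within -1 to 1 (shut at 1, half-way at 0, fully open at -1). In form: [[dx, dy, dz, spin, jaw], ...]. A call has 1 to 20 rows; each row is the pose to reach, as a shift and turn from the pose commanded when the call began; what a row does not reach only later rows make up. A row lasts 1/10 s, in which the tool goes at most 50 mm and 8.59 degrees, less where a joint would pass 70% of its speed; a pose out of reach is approached as far as the arm can. A call with a gripper value outside its range is refused whole. The fingers move at their own pace and stop on an object; "grip_force" is the grip in N (left out, the last holds). Time passes only in rows, so rows that repeat a pose let the fingers close. It gives the time, the measured TCP pose, the force and the opening at its end, in the units of the state.
- env.get_obs(): the state, without advancing time (a new reading comes with each control period).
- env.read_camera(name): name is "scene" or "top" or "wrist"; returns (picture, depth): 480x640x3 uint8, red, green, blue; 480x640 float32, m along the optical axis (not along the pixel's ray), 0 where there is no reading.
- env.get_calibration(name): a dict with "K" (3x3 intrinsics, pixels), "k1" (the pictures are not rectified: a ray, as slopes to the right and down, at radius r is drawn at 1 + k1 r^2 times it, then the intrinsics apply), "camera_from_world" (4x4, takes a point from world to camera coordinates); the wrist camera has in their place "T_tool_cam" (4x4, takes a point from camera to tool coordinates, whose origin is the TCP and whose axes are the tool frame's). Camera axes: x right, y down, z forward; pixel columns grow to the right and rows downward; lengths in m; the calibration is good to about 2 mm. A picture is of the moment at which its call begins: read the wrist's pose just before it. get_calibration takes no time and is no camera call.
- env.sign_off(): hands the job in, once; it reports no verdict.
The state is a dict: "time_s": time; "qpos": joint angles; "joint_velocities": joint speeds; "effort": joint torques, N m; "tool_pos": TCP position; "tool_rot": TCP orientation; "force": force on the tool from outside, world axes, zero at the start; "wrist_torque": the same for the moment, N m; "grip_width": finger opening in m.
Only numpy, scipy, OpenCV 4.12 (cv2) and the standard library are available. Lean on these libraries where they do the work, as an engineer would, in place of code of your own. Each camera call takes 0.05 s, during which the arm holds its last target.

TASK

Hang the brass weight by its wire loop on the hook inside the open-topped draught shield, reaching in through the top opening without the weight or the gripper touching the shield. Let go of it so that it hangs still and free, between the hook's upturned tip and its brass collar. Leave the dark steel weight where it stands.

Things in the scene. Friction and masses are not known exactly. Their poses are not given: they have to be found in the camera images.
- brass_weight_grip (a point): On the axis of the brass weight, 24 mm above its underside: upright brass drum, 44 mm across, 36 high, 0.4 kg. A fixed 5 mm wire loop stands on it in its own y-z plane: outer width 37, top 66 above the underside, clear inside 27 wide, from 36 to 61 mm high at the middle. z up. Grip the drum at its +y and -y sides: the loop's open way (x) then stays free. Half turn about z: same.
- hook_seat (a point): On the axis of the hook, 85 mm above the bench, where the loop shall hang: a fixed level steel rod, 6 mm thick, from the shield's rear wall (x = +60 mm) along its own -x, towards the robot. Tip at x = -23 mm, turned up to 8 mm above the axis; brass collar 16 mm across at x = +20 to +24. z up. A weight hanging here has its grip point 34 mm lower and its x along the rod, either way.
- shield: Fixed box, 190 x 190 mm: white base, clear walls, blue rim 100 mm above the bench; grey housing behind, 88 high, to x = +127 mm. Origin on the bench below the hook seat, axes as the hook's. Open at the top: the opening, rim and walls alike, runs x = -90 to +60, y = -75 to +75 mm. Inner floor 8 mm above the bench.
- steel_weight_grip (a point): The same point (on the axis, 24 mm above the underside) of the dark steel weight, which has the shape and size of the brass one and stays where it stands. Behind the two weights stands a fixed bulky beige instrument with a tall mast, from about x = 0.57 m outwards between y = 0 and y = -0.33 m: keep gripper and wrist on the robot's side of it, also on the way there.
There are look-alikes about, which are no part of the job. What is shaped like the part that bears brass_weight_grip but green, pink or purple is not meant.

How it is judged (in metres and radians):
At the end, for the whole second after the job is handed in: The brass weight hangs by its loop on the hook inside the shield: its grip point about 34 mm (26 to 44) below the hook seat, at most 20 mm off along the rod and 15 mm across it, upright within about 11 degrees, borne by the hook, released and nearly still (under 60 mm/s) (x of brass_weight_grip in the frame of hook_seat between -0.02 and 0.022 m and y of brass_weight_grip in the frame of hook_seat between -0.015 and 0.015 m and z of brass_weight_grip in the frame of hook_seat between -0.044 and -0.026 m and angle between brass_weight_grip's own z axis and vertical below 0.2 rad and contact force between brass_weight and hook above 1 N and linear speed of brass_weight below 0.06 m/s); the robot touches nothing.
It fails at once if the gripper, the arm or any weight touches the draught shield (more than 2 N) (contact force between shield and anything else above 2 N).
It fails at once if the dark steel weight is moved by more than 25 mm (distance of steel_weight_grip from where it was at the start of the episode above 0.025 m).
It also fails if it takes over 45 s, if anything falls off the work surface, if the arm or the gripper's body presses on something with over 40 N, if the wrist force passes 120 N, or if a joint passes its speed limit or range.

## Working session

There is one attempt and no reset: what is moved stays moved. The work goes in short steps, Python scripts to look and compute and a tool call to move; the robot and the scene stay as the last step left them, time stands still between calls to the robot, and variables do not carry over. Pictures are saved under pics/ and viewed, and the job is handed in when it is done.

Besides the shell and the picture viewer there is one more tool, called after "Call:" as a command line: name --pt "numbers of a row" for each row, then --argument value for the rest. carry_out: Moves the arm, as the interface text tells. Its arguments: {"type":"object","properties":{"increments":{"type":"array"},"grip_force":{"type":"number"}},"required":["increments"]}

```bash
mkdir -p pics; cat > h.py <<'E'
import numpy as np, cv2
from cell import env
def save(n,p): cv2.imwrite('pics/'+n,p[:,:,::-1])
E
python3 - <<'E'
from h import *
o=env.get_obs(); print(o)
for n in ['scene','top','wrist']:
    p,d=env.read_camera(n); save(n+'0.png',p); np.savez('pics/'+n+'0.npz',p=p,d=d)
    print(n,{k:np.round(v,4).tolist() for k,v in env.get_calibration(n).items()})
E
```

```text
{'time_s': 0.0, 'qpos': array([70.93852735, 18.44003647, -4.01610318, 83.17252784,  1.29706261,
       78.53964254, -3.26160753]), 'joint_velocities': array([ 0.03116168, -0.0926989 ,  0.02616268, -0.00242782, -0.03937758,
        0.00854158, -0.02586847]), 'effort': array([-4.39751393e-04, -4.91281307e+01, -4.04150588e-01, -3.12524736e+01,
       -6.39271480e-02,  4.38212533e-02,  1.56801220e-04]), 'tool_pos': array([ 0.22082443, -0.61114029,  0.403671  ]), 'tool_rot': array([ 1.79992600e+02,  1.06851199e-01, -7.01294905e+01]), 'force': array([ 1.07372814,  0.95729997, -0.24809234]), 'wrist_torque': array([ 0.04219316,  0.04588396, -0.03310114]), 'grip_width': 0.08687408357040236}
scene {'K': [[548.4488, 0.0, 316.2109], [0.0, 548.4488, 237.6616], [0.0, 0.0, 1.0]], 'k1': -0.0876, 'camera_from_world': [[-0.7719, -0.6355, 0.0173, 0.352], [-0.4435, 0.5189, -0.7308, 0.2719], [0.4554, -0.5718, -0.6824, 0.9612], [0.0, 0.0, 0.0, 1.0]]}
top {'K': [[433.4535, 0.0, 310.4348], [0.0, 433.4535, 239.0426], [0.0, 0.0, 1.0]], 'k1': 0.0306, 'camera_from_world': [[0.0242, -0.9997, 0.0028, -0.0475], [-0.9961, -0.0244, -0.0849, 0.4912], [0.085, -0.0008, -0.9964, 0.8816], [0.0, 0.0, 0.0, 1.0]]}
wrist {'K': [[403.1569, 0.0, 316.7753], [0.0, 403.1569, 241.5856], [0.0, 0.0, 1.0]], 'k1': -0.0566, 'T_tool_cam': [[1.0, 0.0003, 0.0002, -0.0005], [-0.0003, 0.9662, 0.2579, -0.0698], [-0.0001, -0.2579, 0.9662, 0.0197], [0.0, 0.0, 0.0, 1.0]]}
```

View pics/scene0.png

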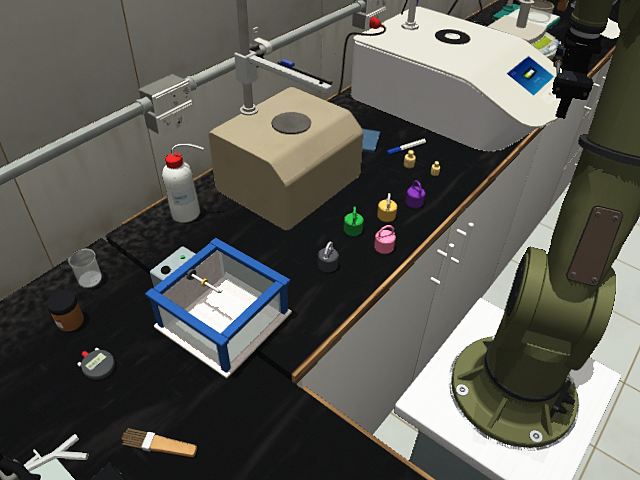

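View pics/top0.png

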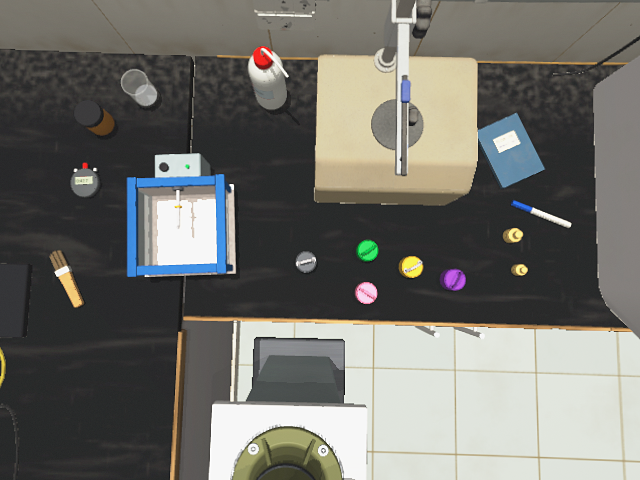

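View pics/wrist0.png

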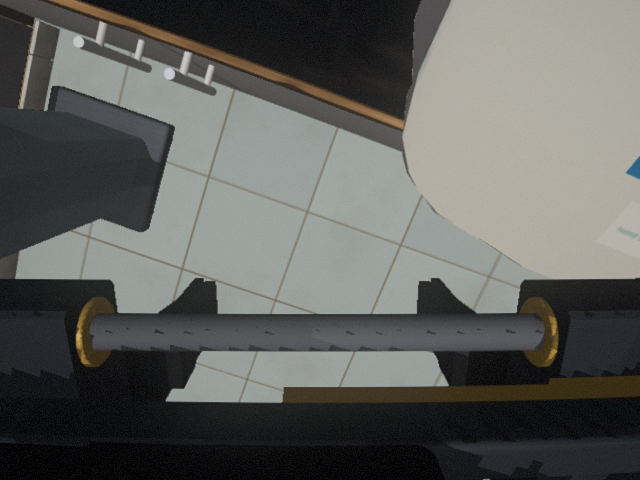

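Candidates: yellow at top (411,267), green (367,250), pink (366,293), purple (453,279), dark steel (305,262), and two small brass bits at (513,235) and (519,269). The yellow drum with a loop fits. I'll confirm it in a crop and measure.

```bash
cat >> h.py <<'E'
def und(c,uv):
    K=c['K'];k=c['k1']
    return cv2.undistortPoints(np.array(uv,float).reshape(-1,1,2),K,np.array([k,0,0,0,0.])).reshape(-1,2)
def cfw(n,obs=None):
    c=env.get_calibration(n)
    if n!='wrist': return c,c['camera_from_world']
    from scipy.spatial.transform import Rotation as R
    T=np.eye(4);T[:3,:3]=R.from_euler('xyz',obs['tool_rot'],degrees=True).as_matrix();T[:3,3]=obs['tool_pos']
    return c,np.linalg.inv(T@c['T_tool_cam'])
def proj(n,P,obs=None):
    c,M=cfw(n,obs);P=np.array(P,float).reshape(-1,3)
    q,_=cv2.projectPoints(P,cv2.Rodrigues(M[:3,:3])[0],M[:3,3],c['K'],np.array([c['k1'],0,0,0,0.]));return q.reshape(-1,2)
def onplane(n,uv,z,obs=None):
    c,M=cfw(n,obs);I=np.linalg.inv(M);r=und(c,uv);d=np.c_[r,np.ones(len(r))]@I[:3,:3].T;o=I[:3,3]
    return o+d*((z-o[2])/d[:,2])[:,None]
def cloud(n,d,obs=None):
    c,M=cfw(n,obs);v,u=np.mgrid[0:480,0:640]
    r=und(c,np.c_[u.ravel(),v.ravel()]);z=d.ravel()[:,None]
    P=np.c_[r*z,z];I=np.linalg.inv(M);W=P@I[:3,:3].T+I[:3,3];W[z[:,0]==0]=np.nan
    return W.reshape(480,640,3)
E
python3 - <<'E'
from h import *
a=np.load('pics/top0.npz');p,d=a['p'],a['d'];W=cloud('top',d)
s=np.load('pics/scene0.npz');ps,ds=s['p'],s['d'];Ws=cloud('scene',ds)
print('drum tops z=.036 top:')
for nme,uv in dict(steel=(305,262),green=(367,250),pink=(366,293),brass=(411,267),purple=(453,279)).items():
    x=onplane('top',[uv],.036)[0]
    # depth blob z>0.02 within 45mm
    for W_,t in((W,'top'),(Ws,'scene')):
        m=(np.hypot(W_[...,0]-x[0],W_[...,1]-x[1])<.035)&(W_[...,2]>.03)&(W_[...,2]<.042)
        l=(np.hypot(W_[...,0]-x[0],W_[...,1]-x[1])<.035)&(W_[...,2]>.048)
        q=W_[m];(c,r)=cv2.minEnclosingCircle(q[:,:2].astype(np.float32)) if len(q)>5 else ((0,0),0)
        L=W_[l];ang=0
        if len(L)>4:
            e=np.linalg.svd(L[:,:2]-L[:,:2].mean(0))[2][0];ang=np.degrees(np.arctan2(e[1],e[0]))
        print(nme,t,x.round(3),len(q),np.round(c,4),round(r,4),len(L),L.mean(0).round(4) if len(L) else 0,round(ang,1))
c1=cv2.resize(p[220:320,280:480],(800,400),interpolation=cv2.INTER_CUBIC);save('c1.png',c1)
c2=cv2.resize(ps[225:385,130:310],(720,640)[:2],interpolation=cv2.INTER_CUBIC)[:600];save('c2.png',c2)
c3=cv2.resize(p[145:285,110:250],(600,600),interpolation=cv2.INTER_CUBIC);save('c3.png',c3)
E
```

```text
drum tops z=.036 top:
steel top [ 0.444 -0.026  0.036] 306 [ 0.444  -0.0269] 0.0217 45 [ 0.4443 -0.0268  0.0598] -74.3
steel scene [ 0.444 -0.026  0.036] 248 [ 0.4456 -0.0258] 0.0231 39 [ 0.4442 -0.0215  0.0603] -75.9
green top [ 0.471 -0.152  0.036] 296 [ 0.4711 -0.152 ] 0.0218 46 [ 0.4698 -0.1514  0.0597] 123.2
green scene [ 0.471 -0.152  0.036] 201 [ 0.4714 -0.1503] 0.0235 30 [ 0.4671 -0.1444  0.0612] 123.9
pink top [ 0.384 -0.151  0.036] 306 [ 0.3843 -0.1515] 0.0216 44 [ 0.3843 -0.1509  0.06  ] -119.7
pink scene [ 0.384 -0.151  0.036] 226 [ 0.3828 -0.1512] 0.0235 50 [ 0.3847 -0.1496  0.0602] -118.6
brass top [ 0.439 -0.241  0.036] 306 [ 0.4395 -0.2434] 0.0219 45 [ 0.4386 -0.2414  0.0596] 120.6
brass scene [ 0.439 -0.241  0.036] 187 [ 0.4414 -0.2414] 0.0231 30 [ 0.4369 -0.2366  0.0606] 122.0
purple top [ 0.417 -0.326  0.036] 318 [ 0.4156 -0.3298] 0.0225 57 [ 0.415  -0.3294  0.0596] 153.3
purple scene [ 0.417 -0.326  0.036] 178 [ 0.418  -0.3265] 0.0224 39 [ 0.4158 -0.3267  0.0598] 152.8
```

View pics/c1.png

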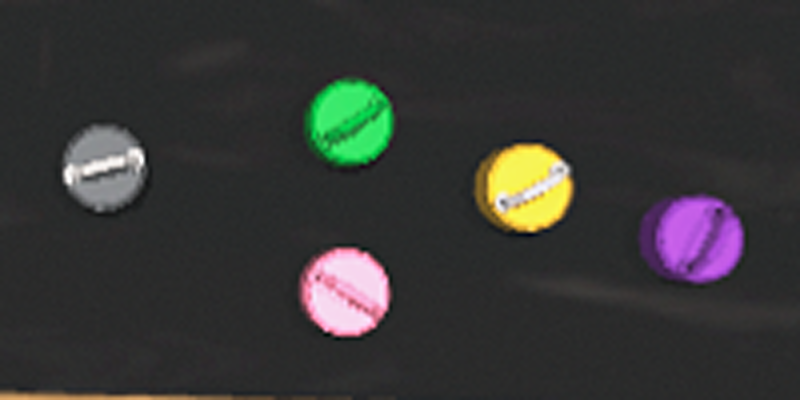

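View pics/c2.png

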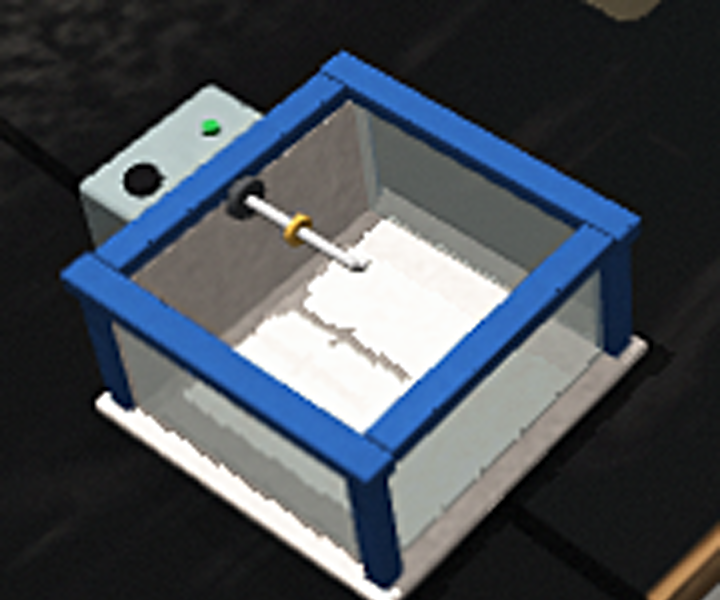

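View pics/c3.png

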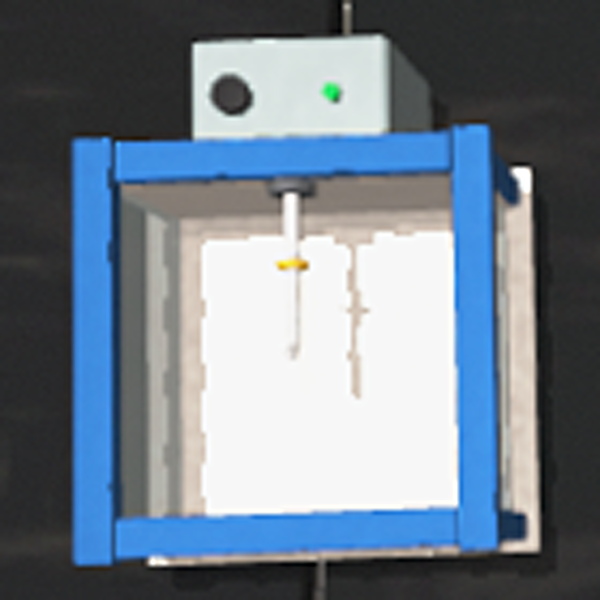

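The crop shows one yellow drum with a silver loop at top pixel (412,267). Green, pink and purple are the look-alikes and the grey one is the steel weight. Next I measure the shield and hook.

```bash
python3 - <<'E'
from h import *
for n in('top','scene'):
    a=np.load(f'pics/{n}0.npz');p,d=a['p'].astype(int),a['d'];W=cloud(n,d)
    m=(p[...,2]-p[...,0]>70)&(W[...,2]>.094)&(W[...,2]<.108)&(W[...,1]>.1)&(W[...,1]<.5)
    q=W[m];r=cv2.minAreaRect(q[:,:2].astype(np.float32));print(n,m.sum(),'z',np.median(q[:,2]),r)
    # inner opening via mask
    m8=m.astype(np.uint8)
    m8=cv2.morphologyEx(m8,cv2.MORPH_CLOSE,np.ones((3,3)))
    cs,h=cv2.findContours(m8,cv2.RETR_CCOMP,cv2.CHAIN_APPROX_NONE)
    for c,hh in zip(cs,h[0]):
        if cv2.contourArea(c)>800:
            P=onplane(n,c.reshape(-1,2),.1);print('  hole' if hh[3]>=0 else '  outer',cv2.minAreaRect(P[:,:2].astype(np.float32)))
    # hook: points in interior between z .07 and .1
    b=np.array(r[0]);
    m=(np.hypot(W[...,0]-b[0],W[...,1]-b[1])<.06)&(W[...,2]>.07)&(W[...,2]<.1)
    m=(abs(W[...,0]-b[0])<.07)&(abs(W[...,1]-b[1])<.05)&(W[...,2]>.07)&(W[...,2]<.1)&~((p[...,2]-p[...,0])>70)
    q=W[m];print('  hook',len(q));
    for v,u in np.argwhere(m): print((u,v),W[v,u].round(3),end=' ')
    print()
E
```

```text
top 3263 z 0.09886902769960648 ((0.5073866844177246, 0.22108550369739532), (0.19022434949874878, 0.18629777431488037), 3.4337103366851807)
  outer ((0.5071527361869812, 0.2199825644493103), (0.18952734768390656, 0.18440495431423187), 3.3781392574310303)
  hole ((0.5064243078231812, 0.2200866937637329), (0.15410469472408295, 0.15419988334178925), 3.4237849712371826)
  hook 166
(np.int64(172), np.int64(189)) [0.576 0.234 0.093] (np.int64(173), np.int64(189)) [0.576 0.231 0.094] (np.int64(174), np.int64(189)) [0.577 0.23  0.091] (np.int64(175), np.int64(189)) [0.577 0.229 0.09 ] (np.int64(176), np.int64(189)) [0.576 0.225 0.094] (np.int64(178), np.int64(189)) [0.577 0.222 0.093] (np.int64(179), np.int64(189)) [0.577 0.22  0.093] (np.int64(173), np.int64(190)) [0.576 0.234 0.084] (np.int64(174), np.int64(190)) [0.576 0.233 0.083] (np.int64(175), np.int64(190)) [0.576 0.231 0.083] (np.int64(176), np.int64(190)) [0.576 0.228 0.085] (np.int64(177), np.int64(190)) [0.576 0.226 0.087] (np.int64(178), np.int64(190)) [0.576 0.224 0.087] (np.int64(179), np.int64(190)) [0.576 0.222 0.087] (np.int
[... 15941 characters left out ...]
), np.int64(290)) [0.503 0.222 0.093] (np.int64(221), np.int64(290)) [0.502 0.221 0.094] (np.int64(177), np.int64(291)) [0.578 0.266 0.073] (np.int64(216), np.int64(291)) [0.512 0.225 0.086] (np.int64(217), np.int64(291)) [0.511 0.224 0.086] (np.int64(218), np.int64(291)) [0.504 0.226 0.094] (np.int64(219), np.int64(291)) [0.506 0.223 0.089] (np.int64(220), np.int64(291)) [0.503 0.223 0.091] (np.int64(221), np.int64(291)) [0.5   0.222 0.093] (np.int64(217), np.int64(292)) [0.509 0.225 0.086] (np.int64(218), np.int64(292)) [0.507 0.224 0.087] (np.int64(219), np.int64(292)) [0.503 0.225 0.091] (np.int64(220), np.int64(292)) [0.502 0.223 0.09 ] (np.int64(221), np.int64(292)) [0.502 0.221 0.088]
```

Shield: yaw is about 3.45° and the rim centre is (0.5078,0.2214), so the seat is at about (0.5228,0.2222). The tip (x≈0.50) and collar (0.543–0.547) agree with that. Next I check the boom clearance and go above the brass weight.

```bash
python3 - <<'E'
from h import *
for n in('top','scene'):
    a=np.load(f'pics/{n}0.npz');W=cloud(n,a['d'])
    for lo,hi in((.1,.2),(.2,.3),(.3,.5),(.5,.9)):
        m=(W[...,2]>lo)&(W[...,2]<hi)&(W[...,0]>.3)&(W[...,1]>-.45)&(W[...,1]<.1)
        if m.sum(): q=W[m];print(n,lo,hi,m.sum(),q.min(0).round(3),q.max(0).round(3),np.percentile(q[:,0],1).round(3))
    m=(W[...,2]>.1)&(W[...,0]>.2)&(W[...,0]<.6)&(W[...,1]<-.45)&(W[...,1]>-.75);q=W[m]
    print('white',len(q),q.min(0).round(3),q.max(0).round(3)) if len(q) else 0
E
```

```text
top 0.1 0.2 28333 [ 0.57 -0.45  0.1 ] [0.898 0.1   0.2  ] 0.572
top 0.2 0.3 2774 [ 0.772 -0.449  0.2  ] [0.896 0.065 0.3  ] 0.778
top 0.3 0.5 3423 [ 0.556 -0.199  0.3  ] [ 0.812 -0.143  0.367] 0.562
white 1468 [ 0.328 -0.64   0.1  ] [ 0.6   -0.627  0.132]
scene 0.1 0.2 16336 [ 0.568 -0.45   0.1  ] [0.904 0.1   0.2  ] 0.571
scene 0.2 0.3 6644 [ 0.776 -0.45   0.2  ] [0.902 0.1   0.3  ] 0.78
scene 0.3 0.5 12933 [ 0.555 -0.45   0.3  ] [0.903 0.1   0.495] 0.577
white 8561 [ 0.2  -0.75  0.1 ] [ 0.6   -0.508  0.489]
```

Call:
carry_out --pt "0.005 0.035 0 2 -1" --pt "0.015 0.075 0 4 -1" --pt "0.04 0.12 0 6 -1" --pt "0.07 0.165 0 8 -1" --pt "0.1 0.205 0 10 -1" --pt "0.13 0.245 0 11 -1" --pt "0.16 0.285 0 11 -1" --pt "0.19 0.325 -0.02 11 -1" --pt "0.21 0.355 -0.04 11 -1" --pt "0.219 0.3685 -0.06 11 -1" --pt "0.219 0.3685 -0.08 11 -1" --pt "0.219 0.3685 -0.08 11 -1" --pt "0.219 0.3685 -0.08 11 -1"

```text
time_s: 1.45
tool_pos: [0.4397, -0.2432, 0.3249]
tool_rot: [180.0, 0.0, -59.2]
force: [-0.4, -0.2, 0.3]
grip_width: 0.0872
```

```bash
python3 - <<'E'
from h import *
o=env.get_obs();p,d=env.read_camera('wrist');save('w1.png',p);np.savez('pics/w1.npz',p=p,d=d,pos=o['tool_pos'],rot=o['tool_rot'])
print(o['time_s'],o['tool_pos'],o['tool_rot'],o['qpos'].round(1))
W=cloud('wrist',d,o)
P=p.astype(int)
m=(np.hypot(W[...,0]-.44,W[...,1]+.2425)<.032)&(W[...,2]>.03)&(W[...,2]<.042)
q=W[m];print(m.sum(),cv2.minEnclosingCircle(q[:,:2].astype(np.float32)),np.median(q[:,2]))
m=(np.hypot(W[...,0]-.44,W[...,1]+.2425)<.032)&(W[...,2]>.05)
L=W[m];e=np.linalg.svd(L[:,:2]-L[:,:2].mean(0),full_matrices=False)[2][0];print(len(L),cv2.minAreaRect(L[:,:2].astype(np.float32)),np.degrees(np.arctan2(e[1],e[0])),L[:,2].max())
E
```

```text
1.45 [ 0.4396857  -0.24317076  0.32488713] [ 1.79978483e+02  2.70049891e-02 -5.91650242e+01] [ 49.2   5.  -24.3 108.9   2.2  66.6 -35. ]
2482 ((0.43973469734191895, -0.24312230944633484), 0.0219839159399271) 0.036203715823330845
28217 ((0.45350340008735657, -0.23683571815490723), (0.03492968901991844, 0.04957878589630127), 30.563201904296875) 118.86261816343797 0.2639542398420805
```

View pics/w1.png

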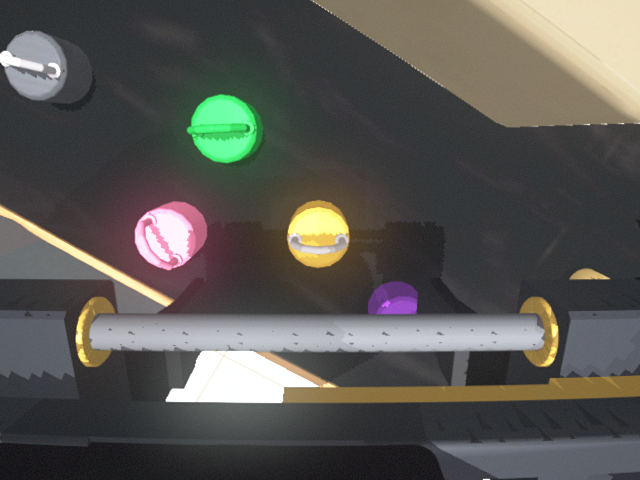

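The wrist view shows the brass drum at (318,235), centred between the jaws with its loop level, so it lines up with the jaw axis. I'll descend and grip at about 30 mm height, which gives the gripper body more room over the rim.

Call:
carry_out --pt "0 0 -0.03 0 -1" --pt "0 0 -0.06 0 -1" --pt "0 0 -0.09 0 -1" --pt "0 0 -0.11 0 -1" --pt "0 0 -0.12 0 -1" --pt "0 0 -0.13 0 -1" --pt "0 0 -0.13 0 -1" --pt "0 0 -0.13 0 -1" --pt "0 0 -0.13 0 0.2" --pt "0 0 -0.13 0 0.4" --pt "0 0 -0.13 0 0.7" --pt "0 0 -0.13 0 0.8" --pt "0 0 -0.13 0 0.8" --pt "0 0 -0.13 0 0.8" --pt "0 0 -0.13 0 0.8" --grip_force 25

```text
time_s: 3.0
tool_pos: [0.44, -0.243, 0.1948]
tool_rot: [-180.0, -0.0, -59.1]
force: [0.5, 0.1, -0.0]
grip_width: 0.0433
```

Call:
carry_out --pt "0 0 0.02 0 0.8" --pt "0 0 0.05 0 0.8" --pt "0 0 0.08 0 0.8" --pt "0 0 0.11 0 0.8" --pt "0 0 0.14 0 0.8" --pt "0 0 0.16 0 0.8" --pt "0 0 0.165 0 0.8" --pt "0 0 0.165 0 0.8" --pt "0 0 0.165 0 0.8"

```text
time_s: 3.9
tool_pos: [0.4393, -0.2426, 0.358]
tool_rot: [179.9, 0.2, -59.1]
force: [-0.0, 0.4, -4.0]
grip_width: 0.0434
```

```bash
python3 - <<'E'
from h import *
o=env.get_obs();print(o['tool_pos'],o['force'],o['grip_width'])
p,d=env.read_camera('wrist');save('w2.png',p)
E
```

```text
[ 0.43929964 -0.24256821  0.35796551] [-0.03602289  0.40051033 -4.03898433] 0.04341890983808241
```

View pics/w2.png

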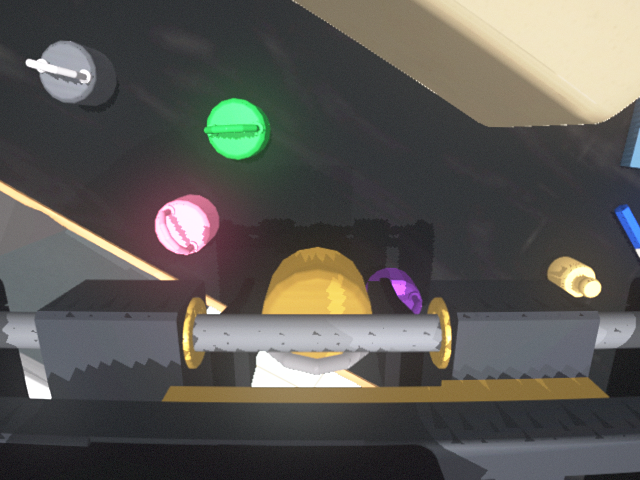

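The drum is held, at (318,300) in the wrist view, with about 4 N of load. I'll carry it over to the entry point above the shield.

Call:
carry_out --pt "0.003 0.02 0 -2 0.8" --pt "0.008 0.055 0 -5 0.8" --pt "0.012 0.095 0 -9 0.8" --pt "0.015 0.135 0 -13 0.8" --pt "0.018 0.175 0 -17 0.8" --pt "0.02 0.215 0 -21 0.8" --pt "0.022 0.255 0 -25 0.8" --pt "0.024 0.295 0 -27 0.8" --pt "0.025 0.335 0 -27.5 0.8" --pt "0.026 0.375 0 -27.5 0.8" --pt "0.0265 0.41 0 -27.5 0.8" --pt "0.0265 0.44 0 -27.5 0.8" --pt "0.0265 0.455 0 -27.5 0.8" --pt "0.0265 0.4615 0 -27.5 0.8" --pt "0.0265 0.4615 0 -27.5 0.8" --pt "0.0265 0.4615 0 -27.5 0.8" --pt "0.0265 0.4615 0 -27.5 0.8"

```text
time_s: 5.65
tool_pos: [0.4667, 0.2172, 0.3594]
tool_rot: [180.0, -0.1, -86.8]
force: [0.4, -0.7, -3.5]
grip_width: 0.0433
```

```bash
cat > chk.py <<'E'
from h import *
import sys
tag=sys.argv[1]
o=env.get_obs();print(o['time_s'],o['tool_pos'].round(4),o['tool_rot'].round(2),o['force'].round(2),o['grip_width'])
ims={}
for n in('scene','top'):
    p,d=env.read_camera(n);np.savez(f'pics/{n}_{tag}.npz',p=p,d=d);ims[n]=p
s=cv2.resize(ims['scene'][170:370,120:320],(600,600),interpolation=cv2.INTER_CUBIC);save(f's_{tag}.png',s)
s=cv2.resize(ims['top'][145:285,110:250],(600,600),interpolation=cv2.INTER_CUBIC);save(f't_{tag}.png',s)
E
python3 chk.py a
```

```text
5.65 [0.4667 0.2172 0.3594] [ 1.7996e+02 -6.0000e-02 -8.6760e+01] [ 0.41 -0.72 -3.55] 0.043307155510092524
```

View pics/s_a.png

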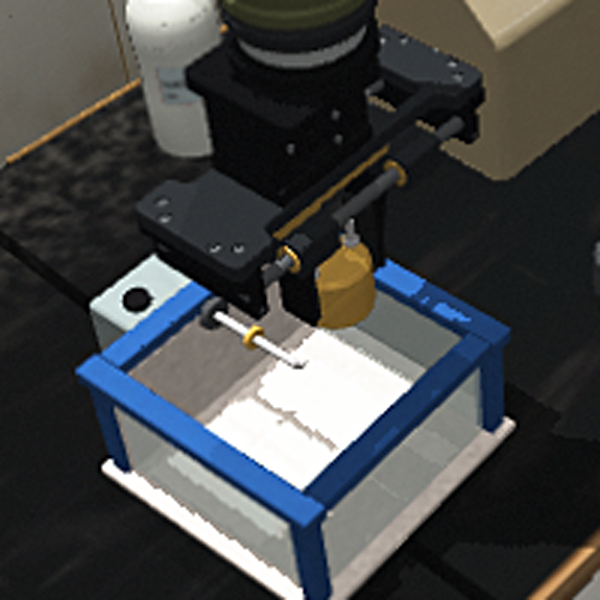

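```bash
python3 - <<'E'
from h import *
o=env.get_obs();p,d=env.read_camera('wrist');save('w3.png',p);np.savez('pics/w3.npz',p=p,d=d)
W=cloud('wrist',d,o)
c=np.array([.5228,.2222]);a=np.radians(3.45);R=np.array([[np.cos(a),-np.sin(a)],[np.sin(a),np.cos(a)]])
L=(W[...,:2]-c)@R
m=(abs(L[...,1])<.012)&(L[...,0]>-.035)&(L[...,0]<.055)&(W[...,2]>.078)&(W[...,2]<.1)
q=L[m];z=W[m][:,2];print(m.sum())
for lo in np.arange(-.035,.055,.005):
    k=(q[:,0]>=lo)&(q[:,0]<lo+.005)
    if k.sum():print(round(lo,3),k.sum(),q[k,1].mean().round(4),np.ptp(q[k,1]).round(3),z[k].max().round(4))
P=p.astype(int);m=(P[...,2]-P[...,0]>70)&(W[...,2]>.09)&(W[...,2]<.11);print(m.sum(),'rim z',np.median(W[m][:,2]),L[m].min(0),L[m].max(0))
E
```

```text
1685
-0.025 49 0.0006 0.006 0.0942
-0.02 89 0.0006 0.006 0.0938
-0.015 79 0.0007 0.006 0.0895
-0.01 82 0.0006 0.006 0.0895
-0.005 87 0.0006 0.006 0.0891
0.0 80 0.0006 0.006 0.0895
0.005 80 0.0006 0.006 0.0895
0.01 90 0.0005 0.006 0.0899
0.015 128 0.0004 0.015 0.0947
0.02 154 0.0005 0.015 0.095
0.025 88 0.0004 0.005 0.0893
0.03 82 0.0005 0.005 0.091
0.035 90 0.0004 0.005 0.0895
0.04 90 0.0004 0.005 0.09
0.045 96 0.0006 0.006 0.09
0.05 321 0.0004 0.021 0.0972
22953 rim z 0.10028953779764457 [-0.09792283 -0.09240108] [0.07864426 0.09339079]
```

View pics/w3.png

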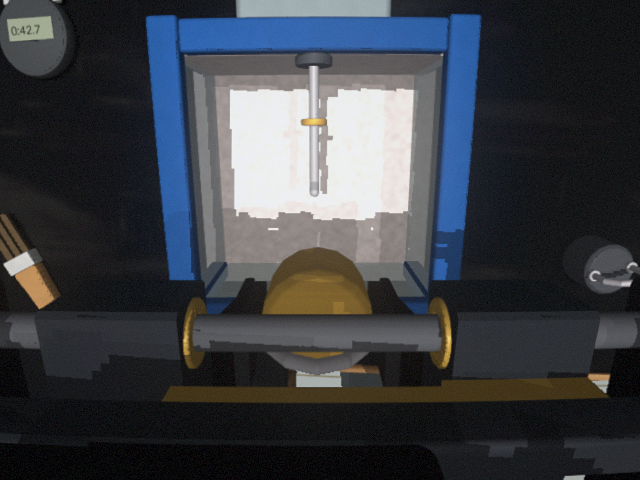

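The wrist-camera depth puts the hook axis within 0.6 mm of the top and scene estimate, and the rim at z=0.100. I'll trim y by 2 mm and descend inside the opening in two stages.

Call:
carry_out --pt "0 0.002 0 0 0.8" --pt "0 0.002 0 0 0.8" --pt "0 0.002 -0.015 0 0.8" --pt "0 0.002 -0.03 0 0.8" --pt "0 0.002 -0.045 0 0.8" --pt "0 0.002 -0.05 0 0.8" --pt "0 0.002 -0.05 0 0.8" --pt "0 0.002 -0.05 0 0.8" --pt "0 0.002 -0.05 0 0.8" --pt "0 0.002 -0.05 0 0.8"

```text
time_s: 6.8
tool_pos: [0.4667, 0.2208, 0.3104]
tool_rot: [-179.9, 0.0, -86.6]
force: [-0.7, -0.3, -3.7]
grip_width: 0.0437
```

```bash
python3 chk.py b
```

```text
6.8 [0.4667 0.2208 0.3104] [-179.93    0.    -86.63] [-0.67 -0.26 -3.65] 0.043744746482541
```

View pics/s_b.png

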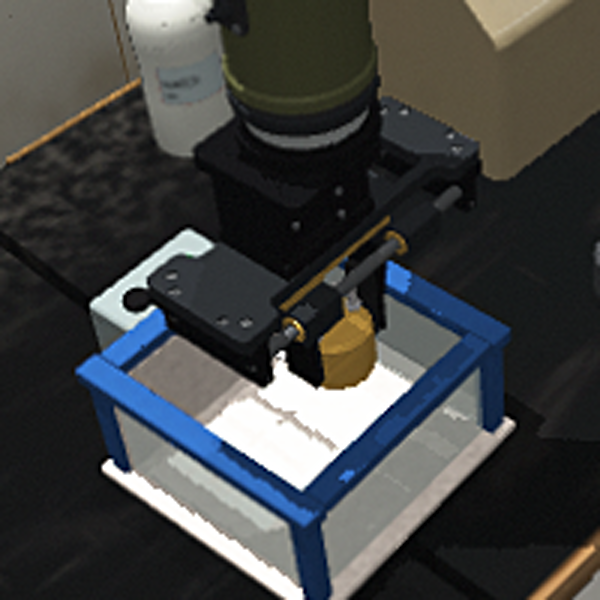

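Call:
carry_out --pt "0 -0.0015 -0.01 0 0.8" --pt "0 -0.0015 -0.025 0 0.8" --pt "0 -0.0015 -0.04 0 0.8" --pt "0 -0.0015 -0.055 0 0.8" --pt "0 -0.0015 -0.067 0 0.8" --pt "0 -0.0015 -0.073 0 0.8" --pt "0 -0.0015 -0.0755 0 0.8" --pt "0 -0.0015 -0.0755 0 0.8" --pt "0 -0.0015 -0.0755 0 0.8" --pt "0 -0.0015 -0.0755 0 0.8"

```text
time_s: 7.9
tool_pos: [0.4667, 0.2194, 0.2349]
tool_rot: [-179.9, 0.0, -86.6]
force: [-0.4, 0.5, -3.4]
grip_width: 0.0436
```

```bash
python3 chk.py c; python3 - <<'E'
from h import *
p,d=env.read_camera('wrist');save('w4.png',p)
E
```

```text
7.9 [0.4667 0.2194 0.2349] [-1.7993e+02  1.0000e-02 -8.6630e+01] [-0.42  0.47 -3.4 ] 0.043573097307202456
```

View pics/s_c.png

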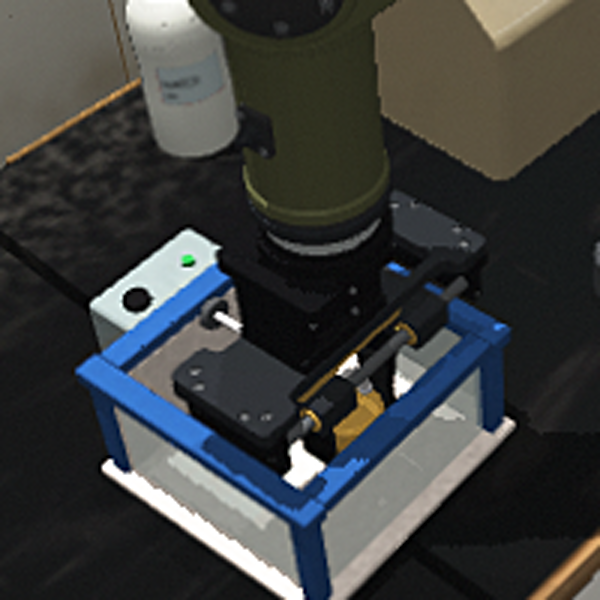

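View pics/w4.png

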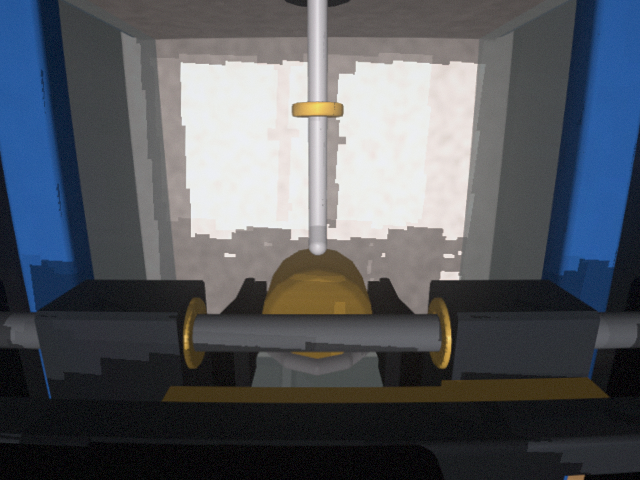

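The hook tip at (318,250) is in line with the drum centre at column 318. I'll slide the loop over the tip.

Call:
carry_out --pt "0.005 0.0003 0 0 0.8" --pt "0.012 0.0007 0 0 0.8" --pt "0.019 0.0011 0 0 0.8" --pt "0.026 0.0016 0 0 0.8" --pt "0.031 0.0019 0 0 0.8" --pt "0.035 0.0021 0 0 0.8" --pt "0.038 0.0023 0 0 0.8" --pt "0.038 0.0023 0 0 0.8" --pt "0.038 0.0023 0 0 0.8"

```text
time_s: 8.95
tool_pos: [0.5042, 0.2215, 0.2342]
tool_rot: [180.0, -0.0, -86.6]
force: [-0.3, -0.1, -3.5]
grip_width: 0.0433
```

```bash
python3 chk.py d; python3 - <<'E'
from h import *
p,d=env.read_camera('wrist');save('w5.png',p)
E
```

```text
8.95 [0.5042 0.2215 0.2342] [ 1.7997e+02 -1.0000e-02 -8.6620e+01] [-0.34 -0.14 -3.48] 0.043268888140189095
```

View pics/w5.png

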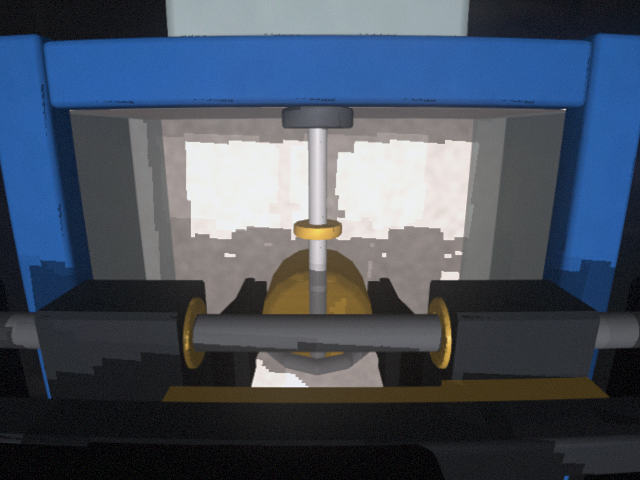

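View pics/s_d.png

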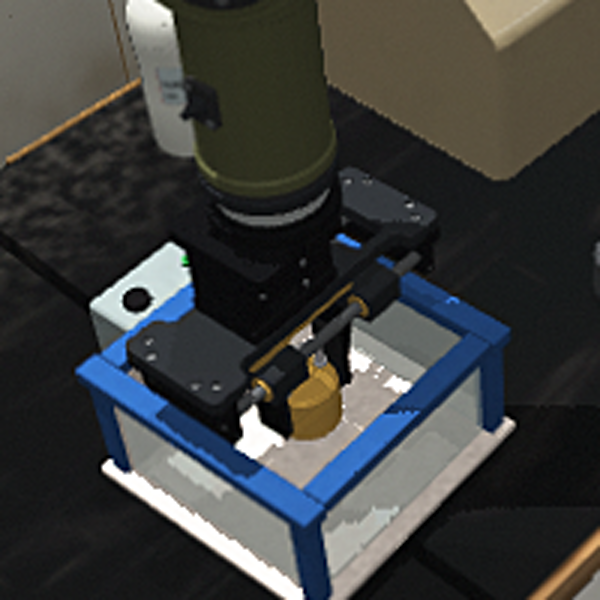

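The rod now passes over the drum at column 318 with no contact force. I'll go on to the seat and lower until the hook takes the weight.

Call:
carry_out --pt "0.006 0.0004 0 0 0.8" --pt "0.012 0.0007 0 0 0.8" --pt "0.0165 0.001 0 0 0.8" --pt "0.0175 0.0011 0 0 0.8" --pt "0.0175 0.0011 -0.004 0 0.8" --pt "0.0175 0.0011 -0.008 0 0.8" --pt "0.0175 0.0011 -0.01 0 0.8" --pt "0.0175 0.0011 -0.011 0 0.8" --pt "0.0175 0.0011 -0.011 0 0.8" --pt "0.0175 0.0011 -0.011 0 0.8" --pt "0.0175 0.0011 -0.011 0 0.8"

```text
time_s: 10.2
tool_pos: [0.522, 0.2226, 0.2235]
tool_rot: [-180.0, -0.0, -86.6]
force: [0.1, -0.2, -3.4]
grip_width: 0.0432
```

Call:
carry_out --pt "0 0 -0.0005 0 0.8" --pt "0 0 -0.001 0 0.8" --pt "0 0 -0.0012 0 0.8" --pt "0 0 -0.0012 0 0.8" --pt "0 0 -0.0012 0 0.8"

```text
time_s: 10.7
tool_pos: [0.522, 0.2226, 0.2222]
tool_rot: [-180.0, -0.0, -86.6]
force: [-0.1, -0.5, -3.5]
grip_width: 0.0434
```

Call:
carry_out --pt "0 0 -0.0005 0 0.8" --pt "0 0 -0.001 0 0.8" --pt "0 0 -0.001 0 0.8" --pt "0 0 -0.001 0 0.8"

```text
time_s: 11.1
tool_pos: [0.5222, 0.2227, 0.2217]
tool_rot: [-180.0, -0.0, -86.6]
force: [-0.9, -1.8, 3.4]
grip_width: 0.0435
```

The hook bears the weight now: force z went from -3.5 to +3.4 N. I'll back off slightly and open slowly.

Call:
carry_out --pt "0 0 0.0004 0 0.6" --pt "0 0 0.0004 0 0.4" --pt "0 0 0.0004 0 0.0" --pt "0 0 0.0004 0 -0.3" --pt "0 0 0.0004 0 -0.5" --pt "0 0 0.0004 0 -0.7" --pt "0 0 0.0004 0 -0.7" --pt "0 0 0.0004 0 -0.7" --pt "0 0 0.0004 0 -0.7"

```text
time_s: 12.0
tool_pos: [0.5219, 0.2226, 0.2214]
tool_rot: [180.0, 0.0, -86.6]
force: [-0.2, 0.2, -1.3]
grip_width: 0.0728
```

```bash
python3 - <<'E'
from h import *
p,d=env.read_camera('wrist');save('w6.png',p)
o=env.get_obs();print(o['time_s'],o['force'],o['grip_width'])
E
```

```text
12.05 [0.15786419 0.0160449  0.30666404] 0.07308752324345191
```

View pics/w6.png

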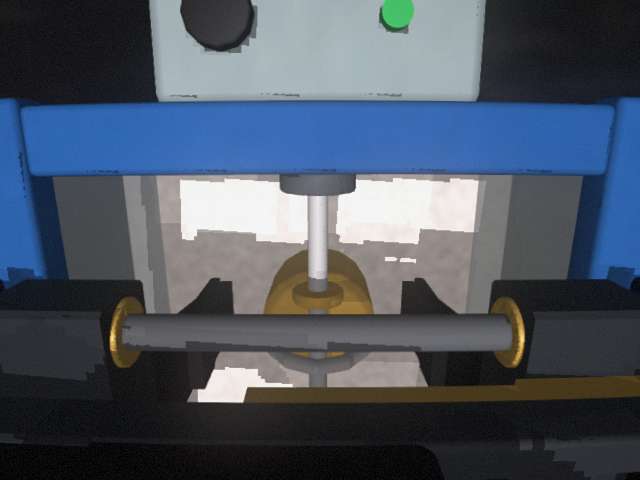

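The weight is released and hangs midway between the fingers, with the force near zero. I'll raise the gripper straight out.

Call:
carry_out --pt "0 0 0.004 0 -0.7" --pt "0 0 0.012 0 -0.7" --pt "0 0 0.025 0 -0.7" --pt "0 0 0.04 0 -0.7" --pt "0 0 0.06 0 -0.7" --pt "0 0 0.085 0 -0.7" --pt "0 0 0.115 0 -0.7" --pt "0 0 0.145 0 -0.7" --pt "-0.015 0 0.17 0 -0.7" --pt "-0.03 0 0.18 0 -0.7" --pt "-0.05 -0.02 0.18 0 -0.7" --pt "-0.06 -0.055 0.18 0 -0.7" --pt "-0.06 -0.095 0.18 0 -0.7" --pt "-0.06 -0.135 0.18 0 -0.7" --pt "-0.06 -0.165 0.18 0 -0.7" --pt "-0.06 -0.18 0.18 0 -0.7" --pt "-0.06 -0.18 0.18 0 -0.7" --pt "-0.06 -0.18 0.18 0 -0.7"

```text
time_s: 13.85
tool_pos: [0.4619, 0.0436, 0.4024]
tool_rot: [-179.9, 0.0, -86.6]
force: [0.6, 0.7, -1.0]
grip_width: 0.0733
```

```bash
python3 chk.py e; python3 - <<'E'
from h import *
c=np.array([.5228,.2228]);a=np.radians(3.45);R=np.array([[np.cos(a),-np.sin(a)],[np.sin(a),np.cos(a)]])
for n in('top','scene'):
    b=np.load(f'pics/{n}_e.npz');p=b['p'].astype(int);W=cloud(n,b['d']);L=(W[...,:2]-c)@R
    m=(np.hypot(L[...,0],L[...,1])<.035)&(W[...,2]>.057)&(W[...,2]<.069)
    q=L[m];print(n,m.sum(),cv2.minEnclosingCircle(q.astype(np.float32)) if m.sum()>5 else '',np.median(W[m][:,2]))
    if n=='top': 
        Ws=(np.hypot(W[...,0]-.444,W[...,1]+.027)<.035)&(W[...,2]>.03)&(W[...,2]<.042);print('steel',cv2.minEnclosingCircle(W[Ws][:,:2].astype(np.float32)))
E
```

```text
13.85 [0.4619 0.0436 0.4024] [-179.92    0.    -86.59] [ 0.58  0.66 -1.03] 0.07331733415368998
top 0  nan
steel ((0.43265312910079956, -0.02681422419846058), 0.01748587191104889)
scene 296 ((-0.0016777929849922657, 0.0009066753555089235), 0.022539636120200157) 0.06373314375929356
  return _methods._mean(a, axis=axis, dtype=dtype,
  ret = ret.dtype.type(ret / rcount)
```

View pics/s_e.png

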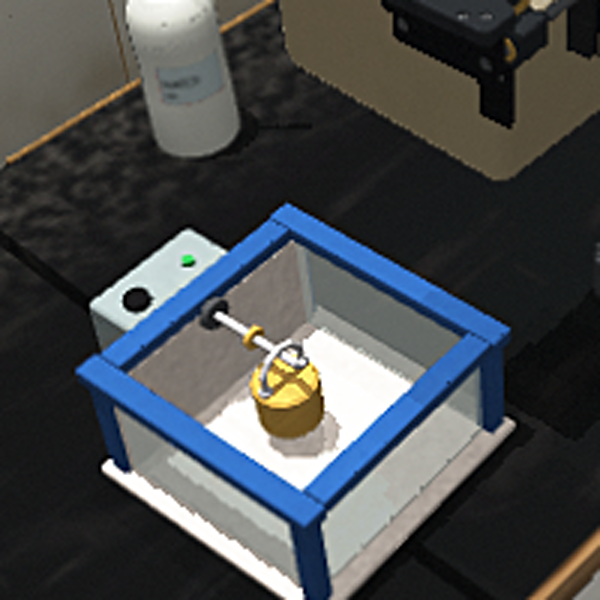

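View pics/t_e.png

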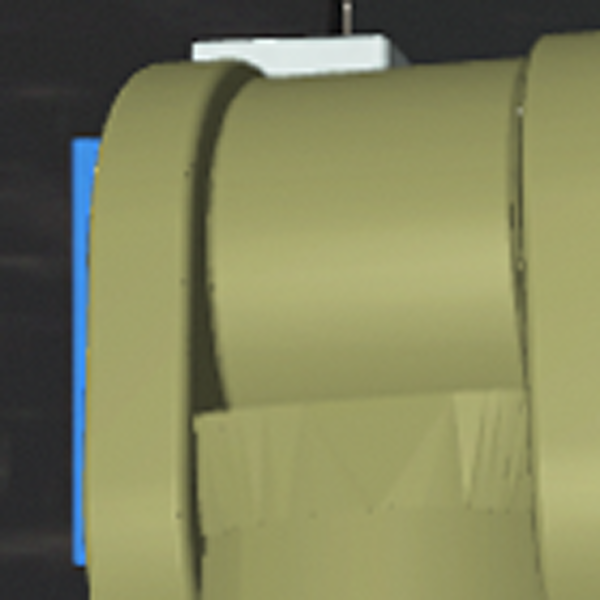

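It hangs on the hook between the tip and collar, with the drum at (290,400) in the scene crop. The top view is blocked by the arm. I'll wait and check that it is still.

Call:
carry_out --pt "0 0 0 0 -0.7" --pt "0 0 0 0 -0.7" --pt "0 0 0 0 -0.7" --pt "0 0 0 0 -0.7" --pt "0 0 0 0 -0.7" --pt "0 0 0 0 -0.7" --pt "0 0 0 0 -0.7" --pt "0 0 0 0 -0.7" --pt "0 0 0 0 -0.7" --pt "0 0 0 0 -0.7"

```text
time_s: 14.95
tool_pos: [0.4619, 0.0426, 0.4015]
tool_rot: [180.0, -0.0, -86.6]
force: [0.7, -0.6, -0.1]
grip_width: 0.0739
```

```bash
python3 - <<'E'
from h import *
c=np.array([.5228,.2228]);a=np.radians(3.45);R=np.array([[np.cos(a),-np.sin(a)],[np.sin(a),np.cos(a)]])
for i in range(5):
    p,d=env.read_camera('scene');W=cloud('scene',d);L=(W[...,:2]-c)@R
    m=(np.hypot(L[...,0],L[...,1])<.035)&(W[...,2]>.057)&(W[...,2]<.069)
    q=L[m];A=np.c_[q,np.ones(len(q))];s=np.linalg.lstsq(A,W[m][:,2],rcond=None)[0]
    C,r=cv2.minEnclosingCircle(q.astype(np.float32));print(np.round(C,4),round(r,4),np.median(W[m][:,2]).round(4),'tilt slopes',s[:2].round(3))
save('s_f.png',cv2.resize(p[225:345,150:270],(600,600),interpolation=cv2.INTER_CUBIC))
E
```

```text
[-0.0016  0.0009] 0.0226 0.0639 tilt slopes [ 0.062 -0.075]
[-0.0024  0.0006] 0.0233 0.0636 tilt slopes [ 0.05 -0.05]
[-0.0015  0.0011] 0.0224 0.0636 tilt slopes [ 0.057 -0.042]
[-0.0015  0.001 ] 0.0223 0.0638 tilt slopes [ 0.066 -0.061]
[-0.0025  0.001 ] 0.0227 0.0636 tilt slopes [ 0.056 -0.054]
```

View pics/s_f.png

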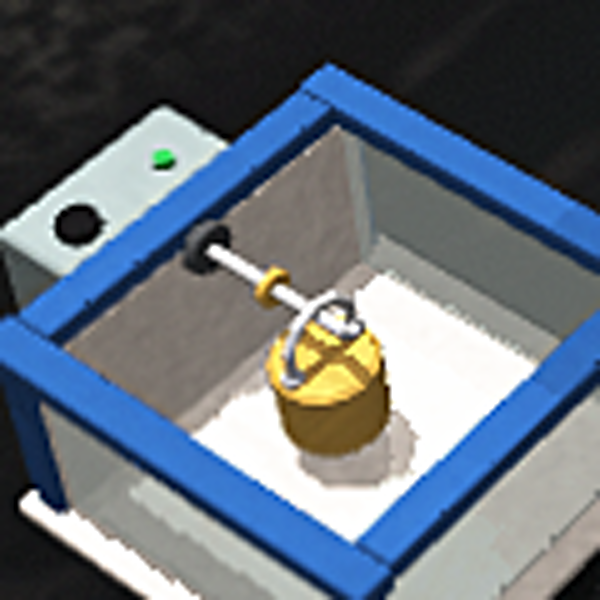

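It hangs still at x≈-2 mm, y≈+1 mm, with its drum top at z≈63.7 mm (63 expected). The tilt reading, about 4–5°, is within the 11° limit. Handing in.

```bash
python3 - <<'E'
from h import *
print(env.sign_off())
E
```

```text
the job is handed in; nothing more can be done
None
```

The brass weight hangs by its loop on the hook inside the shield, and I handed the job in at about 15 s; the hand-in gave no verdict. I gripped it by the drum, lowered it through the top opening, slid the loop over the upturned tip and set it on the hook. Then I let go and lifted the gripper straight out.

**Position:** in the last scene-camera depth checks the weight sat about 2 mm from the seat along the rod and 1 mm across it. Its height was within 1 mm of the expected hang.

**Stillness and tilt:** five readings taken one after another agreed to about 1 mm, so it is nearly still. The tilt read about 4–5°, which includes depth noise and is within the 11° limit.

**Shield contact:** I saw no contact with the shield in the pictures or the wrist force at the end of each move. The only contact force showed when the hook took the weight.

**Not confirmed:** the arm blocked the top camera at the end, so the hang was checked with the scene camera only. The final top-camera reading of the steel weight is not usable, as it was partly hidden too: it came out 11 mm off with too small a radius. I carried the brass weight well above the steel weight and never approached it.

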